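# One full stroke of the bench air pump

## Task

The model engine cylinder needs a full stroke of test air: press the wide flat head of the hand air pump all the way down to its stop, hold it there a moment, then let go so that it springs right back up. Do not press the narrow plunger of the relief valve that stands on the same desk.

Things in the scene. Friction and masses are not known exactly. Their poses are not given: they have to be found in the camera images.
- pump_plunger_top (a point): Centre of the flat top of the air pump's plunger: a steel disc 48 mm wide, 12 mm thick (the wider head of the two fittings) on a thin sprung rod, over an upright brass barrel 40 mm wide on a 72 mm dark steel flange fixed to the desk, with a 40 mm outlet stub at the foot. Moves with the head, z up; 104 mm above the desk when up, 86 mm fully down. Pump and valve may stand left or right.
- pump_plunger (a joint): How far the pump's plunger is pressed straight down, in m: 0 is fully up (as at the start), 0.018 is down on its hard stop. The spring pushes back with about 4 N at the top and 11 N at the stop, and raises the plunger again when it is let go.
- valve_plunger_top (a point): Centre of the flat top of the relief valve's plunger, to be left alone: a narrow steel button 18 mm wide, 10 mm thick, over a slimmer brass barrel 26 mm wide on the same 72 mm flange with the same outlet stub. z up; 86 mm above the desk. It stands at least 160 mm from the pump, axis to axis.
- valve_plunger (a joint): How far the relief valve's plunger is pressed down, in m: 0 is up (as at the start), 0.010 is fully down. It springs back like the other.
Not all that is in view belongs to the job. Leave any orange or pink look-alike of the part that bears pump_plunger_top alone. Leave any blue or purple look-alike of the part that bears valve_plunger_top alone.

How it is judged (in metres and radians):
On the way:
1. the air pump's plunger is pressed down to its stop and held there a moment (value of joint pump_plunger above 0.0155 m), for 0.2 s.
At the end, for the whole second after the job is handed in: After its full stroke (within 2.5 mm of the stop for 0.2 s) the pump's plunger has sprung back up to within 3 mm of its top position, and the relief valve's plunger is up too, within 3 mm (value of joint each of pump_plunger, valve_plunger below 0.003 m); the robot touches nothing.
It fails at once if the relief valve's plunger is pressed (more than 4 mm) (value of joint valve_plunger above 0.004 m).
It also fails if it takes over 29 s, if anything falls off the work surface, if the arm or the gripper's body presses on something with over 40 N, if the wrist force passes 120 N, or if a joint passes its speed limit or range.

## Robot

A 6-joint arm with a two-finger parallel gripper is mounted at the origin on the work surface. World frame = base frame: x ahead of the robot, y to its left, z up, the work surface at z = 0. Lengths are in mm, angles in rad, forces in N, time in s.
With the tool pointing down it reaches from about 275 to 750 mm from the base axis. Payload 10.2 kg.
Tool frame: the origin (TCP) lies between the finger pads; the fingertips stand 22 mm ahead of it and the grasp point (between the pads) lies 3 mm ahead of it (ctrl.nose_length is the distance from the TCP to the fingertips, in mm); y points along the fingers, z is the direction in which the jaws open and shut, and the axes are right-handed (so a half turn about y gives the same grasp; the last joint's range is limited). The gripper opens to 85 mm and grips with 20 to 120 N. Pads are 22 mm wide; open, the fingers measure 114 mm over their backs; the gripper's body (76 mm by 85 mm) begins 54 mm behind the grasp point. The pads swing forward as they close: fully open they stand 13 mm farther back than shut.
Start: joints at [-1.464, 0.313, 1.498, -0, 1.331, -0.223], TCP at [170.011, -496.717, 253.294] pointing down, gripper open.
Joint ranges: [-2.94, 2.94], [-0.97, 2.17], [0.19, 2.56], [-1.23, 4.37], [0.02, 3.11], [-2.88, 2.88]. Speed limits (rad/s): [2.39, 2.39, 3.01, 3.14, 3.14, 3.14].

## Interface

Orientations are given as a unit quaternion [w, x, y, z].
In Python, from rig import ctrl, eyes, models gives the robot as it stands.
- The arm moves only by the shell command python3 -m crank 'ROWS' [FORCE]. ROWS is JSON, a list of rows, each an object with "dp": the shift along the tool's x, y, z in mm, a list of three; "roll": the turn about the tool's y in rad; "gripper": the closure in counts, from 0 (fully open) to 255 (shut). A call has 1 to 10 rows; each row is the pose to reach, as a shift and turn from the pose commanded when the call began, along the tool's axes at that moment; what a row does not reach only later rows make up. A row lasts 1/12 s, in which the tool goes at most 41.7 mm and 7.16 degrees, less where a joint would pass 70% of its speed; a pose out of reach is approached as far as the arm can. A call with a gripper value outside its range is refused whole. The fingers move at their own pace and stop on an object; FORCE is the grip in N (left out, the last holds). Time passes only in rows, so rows that repeat a pose let the fingers close. It gives the time, the measured TCP pose, the force and the opening at its end, in the units of the state.
- ctrl.sense(): the state, without advancing time (a new reading comes with each control period).
- eyes.capture(name): name is "side" or "top"; returns a dict with "color" (400x640x3 uint8, red, green, blue), "fx", "fy", "cx", "cy" (pixels), "distortion" ([k1, k2, p1, p2, k3] as OpenCV has them; the pictures are not rectified), "R" (3x3) and "t" (3): a world point X has camera coordinates R X + t. Camera axes: x right, y down, z forward; pixel columns grow to the right and rows downward; lengths in mm; the calibration is good to about 2 mm. A picture is of the moment at which its call begins. There is no depth.
- ctrl.finish_job(): hands the job in, once; it reports no verdict.
Trained networks look in a picture, given as the dict that the camera call returned (one of the last four; its "shot" number tells which), for a name from the list of things; names that differ only in an ending like _2 or _b are one class to them, and where a whole thing is asked for, a point or a joint stands for the part that bears it (a point fixed in the world has none). Each returns a list of dicts, best first, with "confidence" (0 to 1); they miss things now and then, are a little off and sometimes report something else, mostly with a low value. They report only what shows in the picture. A call takes as long as a camera call. They do not tell look-alikes from the thing itself.
- models.spot_in(picture, label): "extent" ([centre column, centre row, width, height] in pixels, round what is visible of it).
- models.spot_point(picture, label): "centre" ([column, row] in pixels: a listed point, or the origin of a listed thing).
The state is a dict: "time_s": time; "joints": joint angles; "dq": joint speeds; "tau": joint torques, N m; "eef_pos": TCP position; "ee_rot": TCP orientation; "force": force on the tool from outside, world axes, zero at the start; "wrist_torque": the same for the moment, N m; "grip_width": opening from 0.0 (shut) to 1.0 (fully open).
Only numpy, scipy, OpenCV 4.12 (cv2) and the standard library are available. Lean on these libraries where they do the work, as an engineer would, in place of code of your own. Each camera call takes 0.05 s, during which the arm holds its last target. There are 200 camera calls.

## Working session

There is one attempt and no reset: what is moved stays moved. The work goes in short steps, Python scripts to look and compute and a shell command to move; the robot and the scene stay as the last step left them, time stands still between calls to the robot, and variables do not carry over. Pictures are saved under pics/ and viewed, about 8 in all and at most 12, crops included, and the job is handed in when it is done.

```bash
mkdir -p pics; ls
cat > h.py <<'E'
import numpy as np, cv2
from rig import ctrl, eyes, models
def ray(p,uv):
    K=np.array([[p['fx'],0,p['cx']],[0,p['fy'],p['cy']],[0,0,1.]])
    n=cv2.undistortPoints(np.array([[uv]],float),K,np.array(p['distortion'],float))[0,0]
    R=np.array(p['R']);t=np.array(p['t'])
    return -R.T@t, R.T@np.array([n[0],n[1],1])
def atz(p,uv,z):
    c,d=ray(p,uv); return c+d*(z-c[2])/d[2]
def proj(p,X):
    K=np.array([[p['fx'],0,p['cx']],[0,p['fy'],p['cy']],[0,0,1.]])
    return cv2.projectPoints(np.array([X],float),cv2.Rodrigues(np.array(p['R']))[0],np.array(p['t'],float),K,np.array(p['distortion'],float))[0][0,0]
E
python3 - <<'E'
from h import *
print(ctrl.sense(), ctrl.nose_length)
for n in('top','side'):
    p=eyes.capture(n); cv2.imwrite(f'pics/{n}0.png',p['color'][:,:,::-1])
    for l,z in(('pump_plunger_top',104),('valve_plunger_top',86)):
        for d in models.spot_point(p,l)[:4]: print(n,l,np.round(d['centre']),round(d['confidence'],2),atz(p,d['centre'],z).round(1))
E
```

```text
pics
{'time_s': 0.0, 'joints': array([-1.46441360e+00,  3.13443616e-01,  1.49843193e+00, -1.72230500e-05,
        1.33101016e+00, -2.23400871e-01]), 'dq': array([-1.22813574e-04,  1.51381528e-04,  2.87859524e-04,  5.92785222e-04,
        9.46035749e-05,  2.59218570e-03]), 'tau': array([ 7.47062331e-04, -4.12259209e+01, -2.59743851e+01, -1.26368718e-04,
        4.11069137e-03,  7.36602352e-07]), 'eef_pos': array([ 169.97423628, -496.47900869,  252.74026629]), 'ee_rot': array([ 0.1160907 , -0.11604904,  0.69797202, -0.69705856]), 'force': array([-0.45325747, -0.00871968, -0.73381222]), 'wrist_torque': array([-0.00530326,  0.01167112,  0.03084976]), 'grip_width': 0.9969724441540623} 22.0
top pump_plunger_top [431. 177.] 0.85 [ 569.3 -218.2  104. ]
top pump_plunger_top [355. 230.] 0.75 [462.8 -68.  104. ]
top pump_plunger_top [419. 239.] 0.64 [ 446.5 -193.2  104. ]
top valve_plunger_top [261. 177.] 0.64 [565.4 120.5  86. ]
top valve_plunger_top [180. 227.] 0.64 [462.9 281.1  86. ]
top valve_plunger_top [242. 236.] 0.57 [446.4 156.2  86. ]
side pump_plunger_top [355. 184.] 0.91 [460.1 -58.2 104. ]
side pump_plunger_top [389. 156.] 0.66 [ 452.  -195.3  104. ]
side pump_plunger_top [352. 138.] 0.58 [ 566.3 -214.1  104. ]
side valve_plunger_top [300. 253.] 0.64 [443.8 154.5  86. ]
side valve_plunger_top [264. 218.] 0.6 [563.3 122.   86. ]
side valve_plunger_top [246. 296.] 0.54 [458.6 284.7  86. ]
```

View pics/top0.png

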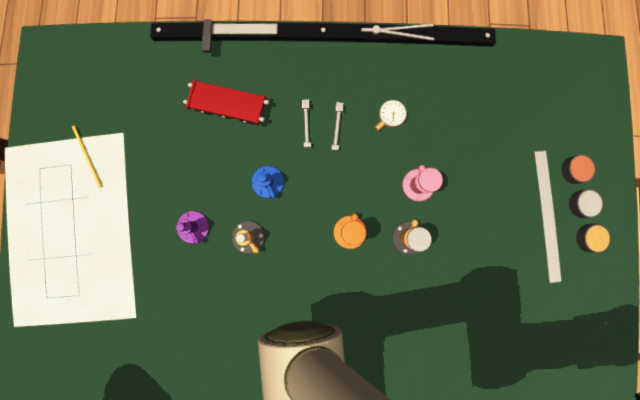

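View pics/side0.png

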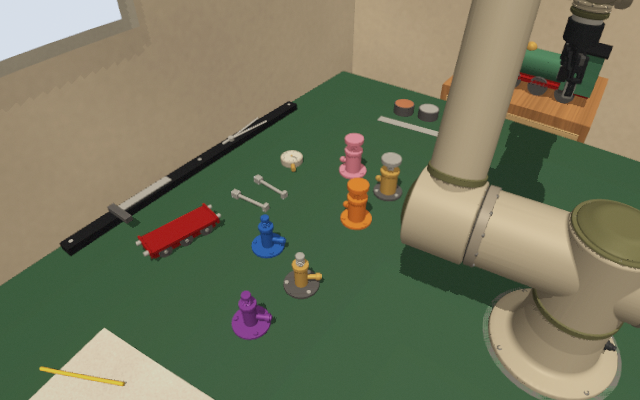

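Top view candidates for the wide head:
- Steel at (419,239), a brass barrel on a dark flange.
- Orange look-alike at (350,231).
- Pink look-alike at (430,180).

The valve candidates are steel/brass at (243,238), blue (267,180) and purple (192,226). I choose the steel head at (419,239) and will check it in a crop.

Run:
```python
from h import *
from scipy.spatial.transform import Rotation as Ro
out=[];obs=[]
for n,uv in(('top',(419,239)),('side',(390,157))):
    p=eyes.capture(n); 
    u,v=uv; out.append(cv2.resize(p['color'][v-40:v+60,u-50:u+50,::-1],(400,400),interpolation=cv2.INTER_CUBIC))
    d=min(models.spot_point(p,'pump_plunger_top'),key=lambda d:np.hypot(*(np.array(d['centre'])-uv)))
    print(n,d, atz(p,d['centre'],104)); obs.append(ray(p,d['centre']))
cv2.imwrite('pics/crop.png',np.hstack(out))
A=[];b=[]
for c,d in obs:
    d=d/np.linalg.norm(d);P=np.eye(3)-np.outer(d,d);A.append(P);b.append(P@c)
X=np.linalg.lstsq(np.vstack(A),np.hstack(b),rcond=None)[0];print('tri',X)
s=ctrl.sense();M=Ro.from_quat(s['ee_rot'],scalar_first=True).as_matrix()
print(M.round(3)); print('dp to 30 above',M.T@(np.array([X[0],X[1],104+22+30])-s['eef_pos']))
```

```text
top {'centre': [416.3, 238.0], 'confidence': 0.95} [ 449.00261487 -188.63275256  104.        ]
side {'centre': [389.7, 157.2], 'confidence': 0.47} [ 449.23791551 -192.23908006  104.        ]
tri [ 448.36875686 -188.48486745  106.39402901]
[[-0.946  0.     0.324]
 [-0.324  0.    -0.946]
 [-0.    -1.    -0.   ]]
dp to 30 above [-363.16726311   97.28605292 -201.46553347]
```

View pics/crop.png

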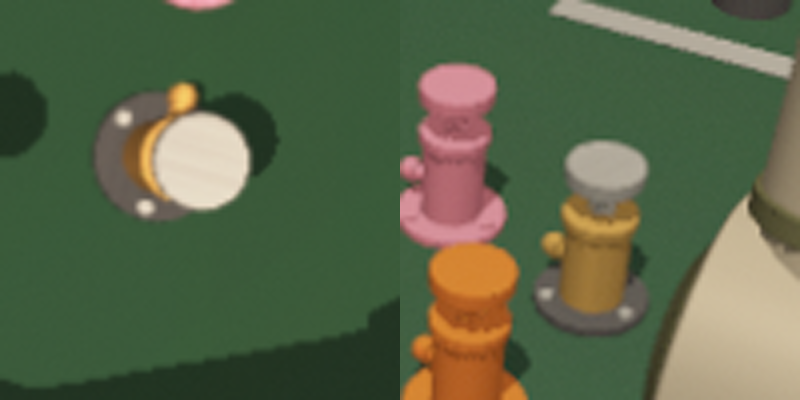

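The crop confirms it: steel disc, brass barrel, dark flange. The head centre is at (419,239) in the top view, so the target is about (447.5, −193). I'll move across with the fingers shut.

```bash
python3 -m crank '[{"dp":[-36,6,-20],"roll":0,"gripper":255},{"dp":[-72,12,-40],"roll":0,"gripper":255},{"dp":[-108,18,-59],"roll":0,"gripper":255},{"dp":[-144,24,-79],"roll":0,"gripper":255},{"dp":[-180,30,-98],"roll":0,"gripper":255},{"dp":[-216,36,-118],"roll":0,"gripper":255},{"dp":[-252,42,-138],"roll":0,"gripper":255},{"dp":[-288,48,-158],"roll":0,"gripper":255},{"dp":[-324,54,-177],"roll":0,"gripper":255},{"dp":[-361,60,-197],"roll":0,"gripper":255}]' 60
python3 -m crank '[{"dp":[0,0,0],"roll":0,"gripper":255},{"dp":[0,0,0],"roll":0,"gripper":255}]'
python3 - <<'E'
from h import *
from scipy.spatial.transform import Rotation as Ro
s=ctrl.sense();M=Ro.from_quat(s['ee_rot'],scalar_first=True).as_matrix()
print(s['eef_pos'],M.round(3),M.T@(np.array([447.5,-193,156])-s['eef_pos']))
out=[]
for n in('top','side'):
    p=eyes.capture(n);u,v=proj(p,[447.5,-193,115]).astype(int)
    out.append(cv2.resize(p['color'][v-50:v+50,u-50:u+50,::-1],(400,400),interpolation=cv2.INTER_CUBIC))
cv2.imwrite('pics/crop2.png',np.hstack(out))
E
```

```text
time_s: 1.33
eef_pos: [448.3, -192.3, 193.3]
ee_rot: [-0.116, 0.116, -0.697, 0.698]
force: [0.7, -1.2, 0.5]
grip_width: -0.004
time_s: 1.5
eef_pos: [447.9, -192.5, 193.1]
ee_rot: [0.117, -0.118, 0.697, -0.697]
force: [-0.2, 0.2, -0.5]
grip_width: 0.001
[ 447.93441455 -192.48358767  193.06740136] [[-0.945 -0.001  0.328]
 [-0.328  0.    -0.945]
 [ 0.    -1.    -0.001]] [ 0.56175644 37.06747313  0.3667517 ]
```

View pics/crop2.png

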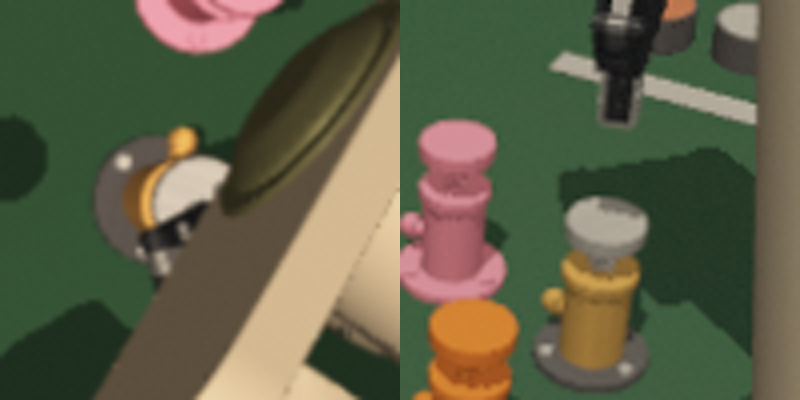

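The fingertips, at side crop (617,120), hang over the steel head at (606,222). I'll lower to about 10 mm above it and look again.

```bash
python3 -m crank '[{"dp":[0,20,0],"roll":0,"gripper":255},{"dp":[0,40,0],"roll":0,"gripper":255},{"dp":[0,56,0],"roll":0,"gripper":255},{"dp":[0,56,0],"roll":0,"gripper":255}]'
python3 - <<'E'
from h import *
out=[]
for n in('top','side'):
    p=eyes.capture(n);u,v=proj(p,[447.5,-193,115]).astype(int)
    print(n,u,v,proj(p,ctrl.sense()['eef_pos']-[0,0,22])-[u-50,v-50])
    out.append(cv2.resize(p['color'][v-50:v+50,u-50:u+50,::-1],(400,400),interpolation=cv2.INTER_CUBIC))
cv2.imwrite('pics/crop3.png',np.hstack(out))
E
```

```text
time_s: 1.93
eef_pos: [445.4, -194.6, 135.1]
ee_rot: [0.114, -0.116, 0.699, -0.696]
force: [-0.4, 0.6, 0.2]
grip_width: -0.001
top 419 238 [51.86580633 51.68453742]
side 390 153 [51.72193649 49.7296627 ]
```

View pics/crop3.png

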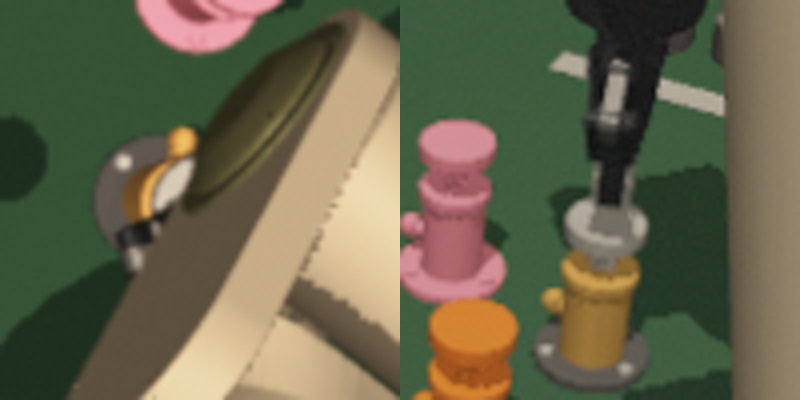

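The fingertips are centred over the head, at side crop (611,205). Now I press in small steps.

```bash
python3 -m crank '[{"dp":[0,4,0],"roll":0,"gripper":255},{"dp":[0,8,0],"roll":0,"gripper":255},{"dp":[0,12,0],"roll":0,"gripper":255},{"dp":[0,16,0],"roll":0,"gripper":255},{"dp":[0,19,0],"roll":0,"gripper":255},{"dp":[0,19,0],"roll":0,"gripper":255}]'
```

```text
time_s: 2.53
eef_pos: [447.4, -194.4, 118.4]
ee_rot: [-0.116, 0.116, -0.697, 0.698]
force: [-2.5, -1.7, 6.0]
grip_width: -0.001
```

```bash
python3 -m crank '[{"dp":[0,3,0],"roll":0,"gripper":255},{"dp":[0,6,0],"roll":0,"gripper":255},{"dp":[0,8,0],"roll":0,"gripper":255},{"dp":[0,8,0],"roll":0,"gripper":255}]'; python3 -m crank '[{"dp":[0,1.5,0],"roll":0,"gripper":255},{"dp":[0,1.5,0],"roll":0,"gripper":255}]'
```

```text
time_s: 2.87
eef_pos: [447.4, -194.4, 110.8]
ee_rot: [-0.116, 0.116, -0.697, 0.698]
force: [-2.0, 0.3, 8.1]
grip_width: -0.002
time_s: 3.03
eef_pos: [447.4, -194.4, 109.5]
ee_rot: [-0.116, 0.116, -0.697, 0.698]
force: [-3.0, -0.3, 9.0]
grip_width: 0.003
```

Not yet at the stop (9 N, expect 11+). I'll press on gently.

```bash
python3 -m crank '[{"dp":[0,1,0],"roll":0,"gripper":255},{"dp":[0,1.5,0],"roll":0,"gripper":255},{"dp":[0,1.5,0],"roll":0,"gripper":255}]'; python3 -m crank '[{"dp":[0,1,0],"roll":0,"gripper":255},{"dp":[0,1,0],"roll":0,"gripper":255}]';  python3 -m crank '[{"dp":[0,1,0],"roll":0,"gripper":255},{"dp":[0,1,0],"roll":0,"gripper":255}]'
```

```text
time_s: 3.28
eef_pos: [447.4, -194.4, 108.1]
ee_rot: [-0.116, 0.116, -0.697, 0.698]
force: [-3.5, 0.4, 10.3]
grip_width: -0.001
time_s: 3.45
eef_pos: [447.5, -194.4, 107.9]
ee_rot: [-0.116, 0.116, -0.697, 0.698]
force: [-7.2, 1.5, 19.4]
grip_width: 0.002
time_s: 3.62
eef_pos: [447.5, -194.4, 107.8]
ee_rot: [-0.117, 0.116, -0.697, 0.698]
force: [-9.7, 3.8, 29.4]
grip_width: -0.005
```

The hard stop is found: z stays at 107.8 while the force jumps to 29 N. I'll hold, then lift.

```bash
python3 -m crank '[{"dp":[0,0,0],"roll":0,"gripper":255},{"dp":[0,0,0],"roll":0,"gripper":255},{"dp":[0,0,0],"roll":0,"gripper":255},{"dp":[0,0,0],"roll":0,"gripper":255},{"dp":[0,0,0],"roll":0,"gripper":255},{"dp":[0,0,0],"roll":0,"gripper":255}]'; python3 -m crank '[{"dp":[0,-5,0],"roll":0,"gripper":255},{"dp":[0,-12,0],"roll":0,"gripper":255},{"dp":[0,-24,0],"roll":0,"gripper":255},{"dp":[0,-45,0],"roll":0,"gripper":255},{"dp":[0,-75,0],"roll":0,"gripper":255},{"dp":[0,-90,0],"roll":0,"gripper":255},{"dp":[0,-90,0],"roll":0,"gripper":255},{"dp":[0,-90,0],"roll":0,"gripper":255}]'
python3 - <<'E'
from h import *
out=[]
p=eyes.capture('side')
for X in([447.5,-193,115],[445,155,86]):
    u,v=proj(p,X).astype(int)
    out.append(cv2.resize(p['color'][v-50:v+50,u-50:u+50,::-1],(400,400),interpolation=cv2.INTER_CUBIC))
cv2.imwrite('pics/crop4.png',np.hstack(out))
E
```

```text
time_s: 4.12
eef_pos: [447.5, -194.5, 107.8]
ee_rot: [-0.117, 0.116, -0.697, 0.698]
force: [-8.7, 3.3, 28.1]
grip_width: -0.002
time_s: 4.78
eef_pos: [447.3, -194.0, 195.4]
ee_rot: [-0.116, 0.116, -0.697, 0.698]
force: [0.2, -0.5, -0.6]
grip_width: -0.004
```

View pics/crop4.png

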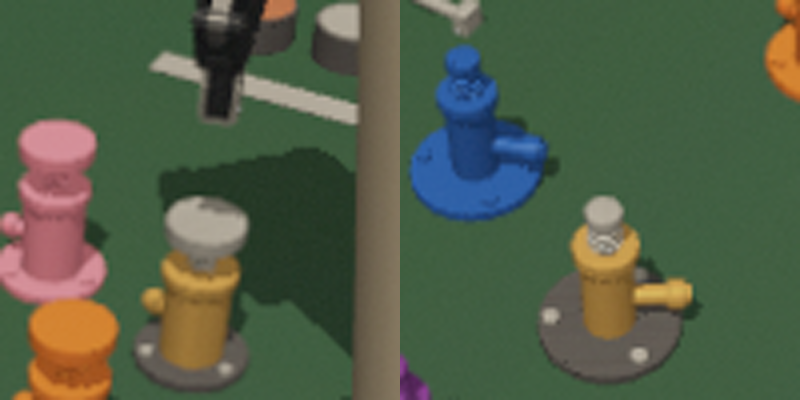

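The pump head is back at its original crop position (206,222). The valve is up and untouched, and the fingers are clear. Handing in.

```bash
python3 -c "
from rig import ctrl
print(ctrl.sense()['force'],ctrl.finish_job())"
```

```text
the job is handed in; nothing more can be done
[-0.37299207  0.32316338 -0.56242401] None
```

I pressed the steel-headed air pump at about (447, −194) mm with the shut fingertips, down to its hard stop. There the tool stopped sinking (fingertips at about 86 mm) while the force rose to 28–29 N. I held it there for about 0.5 s, then lifted straight off to about 87 mm above the stop.

The last picture showed the head back at its starting height, the relief valve up and untouched, and the fingers clear of everything. The tool force was near zero, and the job was handed in at about 5 s. One small disagreement: the top-view network point was about 5 mm off the visible head centre, so I aimed by the visible centre instead. No checks failed.

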